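Release the eccentric lock and index a tissue cassette

TASK

Using only the outside of closed fingers, turn the cam by its upright lever knob until its low point faces the slide, while the slide is still all the way back. Then push the slide by its upright thumb plate fully forward to its stop, bringing the cassette in front of the code reader, and move clear. Do not grip or lift anything, leave the cassette lying in its nest, and do not disturb the spare cassette, jar or mould nearby.

Things in the scene. Friction and masses are not known exactly. Their poses are not given: they have to be found in the camera images.
- fixture: Cassette indexing fixture fixed to the bench: aluminium plate 8 mm thick. Origin: on the bench under the vertical cam axis. Its +x is 'forward', the way the slide is pushed (away from the robot, yawed up to 0.35 rad); the plate spans x -130 to +60 mm, y +-55 mm. A code reader box 50 mm tall stands at x -105 to -45, y +85 to +130 mm.
- cam (a joint): Cam angle (rad, counter-clockwise from above positive). At 0 lobe and lever point at the slide (fixture -x) and block it; at +3.14 or -3.14 they point forward, the low point faces the slide and it is free (to about 0.45 rad either side). Either way round will do; stops at +-3.9. Starts within +-1.1. Friction holds it: 2 to 3 N at the knob turns it; the slide cannot.
- cam_axis (a point): Point on the fixed vertical cam axis, 34 mm above the bench; axes as the fixture. The cam is a dark steel disc, radius 29 mm, 16 to 28 mm above the bench, its centre 15 mm off this axis: high point (lobe) 44 mm, low point 14 mm from the axis.
- knob (a point): Middle of the cam's upright lever knob, a black pin 14 mm in diameter, 55 mm out from the cam axis over the lobe, standing free from 36 to 77 mm above the bench; this point is 58 mm above the bench. It turns with the cam. The lever bar under it is 14 mm wide, 28 to 36 mm above the bench.
- slide (a joint): Travel of the follower slide (m): 0 all the way back (start), 0.030 fully forward at its stop. It resists with about 2.5 N friction and stays where it is left.
- push_face (a point): Middle of the face to push, on the robot's side of the slide's upright steel thumb plate. The plate is 6 mm thick, 70 mm wide, its top 65 mm above the bench; this point is 45 mm above the bench and at the start 122 mm behind (-x of) the cam axis. Axes as the fixture; it moves with the slide.
- nest (a point): Where the cassette's centre belongs on the slide, 18.5 mm above the bench; moves with the slide.
- cassette_mid (a point): Centre of the loose tissue cassette, 40 x 28 x 6 mm lilac plastic, lying in the slide's shallow nest (rims 4 mm high) between thumb plate and cam. It rides along; not to be touched.
- spare: Bystander: a loose spare cassette, 40 x 28 x 6 mm, lying on the bench beside the fixture. Origin: centre of its underside.
- jar: Bystander: pale plastic specimen jar, 48 mm diameter, 65 mm tall, on the bench beside the fixture. Origin: centre of its underside.
- mould: Bystander: open steel embedding mould, 52 x 36 x 14 mm, on the bench beside the fixture. Origin: centre of its underside.
There are look-alikes about, which are no part of the job. Leave any yellow look-alike of the part that bears cassette_mid alone.

How it is judged:
By the outcome, as a careful person would: the job done as asked, in the order asked, and still so for the second after the job is handed in, with the robot touching nothing.
It also fails if it takes over 64 s, if anything falls off the work surface, if the arm or the gripper's body presses on something with over 40 N, if the wrist force passes 120 N, or if a joint passes its speed limit or range.

ROBOT

A 6-joint arm with a two-finger parallel gripper is mounted at the origin on the work surface. World frame = base frame: x ahead of the robot, y to its left, z up, the work surface at z = 0. Lengths are in m, angles in rad, forces in N, time in s.
With the tool pointing down it reaches from about 0.35 to 0.725 m from the base axis. Payload 6 kg.
Tool frame: the origin (TCP) lies at the very end of the fingers, on their centre line; the grasp point (between the pads) lies 19 mm behind it (r.tcp_to_grasp is the z of the grasp point in the tool frame, in m); z points along the fingers, x is the direction in which the jaws open and shut, and the axes are right-handed (so a half turn about z gives the same grasp; the last joint's range is limited). The gripper opens to 85 mm and grips with 20 to 120 N. Pads are 22 mm wide; open, the fingers measure 114 mm over their backs; the gripper's body (76 mm by 85 mm) begins 54 mm behind the grasp point. The pads swing forward as they close: fully open they stand 13 mm farther back than shut.
Start: joints at [1.622, 0.04, 0.085, 0, -1.615, -0.334], TCP at [0.167, 0.576, 0.231] pointing down, gripper open.
Joint ranges: [-2.56, 2.56], [-1.29, 2.01], [-1.08, 1.49], [-3.29, 1.98], [-2.81, -0.18], [-2.99, 2.99]. Speed limits (rad/s): [2.57, 2.57, 3.01, 3.14, 3.14, 3.14].

INTERFACE

Orientations are given as [roll, pitch, yaw] about the fixed x, y, z axes, in that order (R = Rz(yaw) Ry(pitch) Rx(roll)).
In Python, from bench import r gives the robot as it stands. The module is installed in compiled form; this text tells all that it offers.
- The arm moves only by the tool step_arm, never from a script. Its argument "increments" is a list of rows, each a list of 2 entries, a list of its own where there are three numbers: the shift along the tool's x, y, z in m, then the turn about the tool's z in degrees. A call has 1 to 5 rows; each row shifts and turns the commanded pose from where the row before left it, along the tool's axes as they then stand; what a row does not reach is not made up. A row lasts 1/10 s, in which the tool goes at most 50 mm and 8.59 degrees, less where a joint would pass 70% of its speed; a pose out of reach is approached as far as the arm can. A call is refused whole if a number of a shift passes 0.05 or a number of a turn 8.59, either way. A call with a gripper value outside its range is refused whole. "claw" is the gripper command: -1 is fully open, 1 is shut, values between are in proportion, set as the call begins (left out, the last holds). The fingers move at their own pace and stop on an object; "grip_force" is the grip in N (left out, the last holds). Time passes only in rows, so rows that do not move let the fingers close. It gives the time, the measured TCP pose, the force and the opening at its end, in the units of the state.
- r.read_state(): the state, without advancing time (a new reading comes with each control period).
- r.snapshot(name): name is "side" or "top" or "wrist"; returns (picture, depth): 384x512x3 uint8, blue, green, red; 384x512 float32, m along the optical axis (not along the pixel's ray), 0 where there is no reading.
- r.camera_info(name): a dict with "fovy" (degrees; the focal length in pixels is half the picture's height over the tangent of half this angle, whatever the lens; pixels are square), "cx", "cy" (the principal point, pixels), "world_from_camera" (4x4, takes a point from camera to world coordinates). Camera axes: x right, y up, looking along -z (the intrinsics and any distortion apply to the point x, -y, -z); pixel columns grow to the right and rows downward; lengths in m; the calibration is good to about 2 mm. The wrist camera is an equidistant fisheye: a pixel r from the principal point sees the ray r / f radians off the axis. A picture is of the moment at which its call begins: read the wrist's pose just before it. camera_info takes no time and is no camera call; for the wrist camera it gives the pose at the moment of the call.
- r.finish_job(): hands the job in, once; it reports no verdict.
Trained networks look in the newest picture that a camera, given by its name, has taken for a name from the list of things; names that differ only in an ending like _2 or _b are one class to them, and where a whole thing is asked for, a point or a joint stands for the part that bears it (a point fixed in the world has none). Each returns a list of dicts, best first, with "confidence" (0 to 1); they miss things now and then, are a little off and sometimes report something else, mostly with a low value. They report only what shows in the picture. A call takes as long as a camera call. They do not tell look-alikes from the thing itself.
- r.boxes_of(camera, name): "at" ([row, column] in pixels, amid what is visible of it).
- r.cut_out(camera, name): "region" (384x512 bool, what is visible of it) and "at" ([row, column] in pixels, amid what is visible of it).
- r.tip_of(camera, name): "at" ([row, column] in pixels: a listed point, or the origin of a listed thing).
The state is a dict: "clock": time; "joint_positions": joint angles; "qd": joint speeds; "joint_efforts": joint torques, N m; "position": TCP position; "eef_rot": TCP orientation; "contact_force": force on the tool from outside, world axes, zero at the start; "torque": the same for the moment, N m; "grip_width": finger opening in m.
Only numpy, scipy, OpenCV 4.12 (cv2) and the standard library are available. Lean on these libraries where they do the work, as an engineer would, in place of code of your own. Each camera call takes 0.05 s, during which the arm holds its last target.

## Working session

There is one attempt and no reset: what is moved stays moved. The work goes in short steps, Python scripts to look and compute and a tool call to move; the robot and the scene stay as the last step left them, time stands still between calls to the robot, and variables do not carry over. Pictures are saved under pics/ and viewed, and the job is handed in when it is done.

Besides the shell and the picture viewer there is one more tool, called after "Emit:" as a command line: name --argument value ..., lists and objects as JSON in quotes. step_arm: Moves the arm, as the interface text tells. Its arguments: {"type":"object","properties":{"increments":{"type":"array"},"claw":{"type":"number"},"grip_force":{"type":"number"}},"required":["increments"]}

```bash
mkdir -p pics; ls; cat > h.py <<'E'
import numpy as np, cv2
from bench import r
def ray(cam,row,col,info=None):
    i=info or r.camera_info(cam); f=192/np.tan(np.radians(i['fovy'])/2)
    u=(col-i['cx'])/f; v=(row-i['cy'])/f
    T=np.array(i['world_from_camera'])
    if cam=='wrist':
        t=np.hypot(u,v); s=np.sin(t)/t if t>1e-9 else 1
        d=np.array([u*s,-v*s,-np.cos(t)])
    else: d=np.array([u,-v,-1.])
    return T[:3,3],T[:3,:3]@d
def atz(cam,row,col,z):
    o,d=ray(cam,row,col); return o+d*(z-o[2])/d[2]
def proj(cam,P):
    i=r.camera_info(cam); f=192/np.tan(np.radians(i['fovy'])/2)
    p=np.linalg.inv(np.array(i['world_from_camera']))@np.append(P,1)
    x,y,z=p[0],-p[1],-p[2]
    if cam=='wrist':
        h=np.hypot(x,y); t=np.arctan2(h,z); return i['cy']+f*t*y/h, i['cx']+f*t*x/h
    return i['cy']+f*y/z, i['cx']+f*x/z
E
python3 - <<'E'
from h import *
print(r.read_state())
for c in ['top','side','wrist']:
    p,d=r.snapshot(c); cv2.imwrite(f'pics/{c}0.png',p); np.save(f'{c}0.npy',d)
    print(c,{k:(np.round(v,3).tolist()) for k,v in r.camera_info(c).items() if k in('fovy','cx','cy','world_from_camera')})
    for n in ['fixture','cam_axis','knob','push_face','cassette_mid','nest','spare','jar','mould']:
        o=r.tip_of(c,n)
        print(c,n,[(np.round(x['at']).tolist(),round(x['confidence'],2)) for x in o[:4]])
E
```

```text
pics
{'clock': 0.0, 'joint_positions': array([ 1.62169482e+00,  4.07858055e-02,  8.38137368e-02, -4.86459152e-04,
       -1.61546261e+00, -3.33696981e-01]), 'qd': array([ 0.00075684, -0.00014309,  0.00017084,  0.00071445, -0.00083876,
        0.00037016]), 'joint_efforts': array([ 5.01268150e-04, -3.68216515e+01,  3.47407937e+01,  6.93247497e+00,
       -5.51386605e-03,  1.26199629e-05]), 'position': array([0.16724895, 0.57588614, 0.23029072]), 'eef_rot': array([-3.14151523e+00, -1.70715820e-03, -1.85357355e+00]), 'contact_force': array([-0.52849455,  0.72765859, -0.10443141]), 'torque': array([ 0.06416953, -0.02220264,  0.01840406]), 'grip_width': 0.08520750640578811}
top {'fovy': 52.753, 'cx': 254.604, 'cy': 187.984, 'world_from_camera': [[-0.026, 0.984, -0.174, 0.425], [-0.999, -0.03, -0.023, 0.061], [-0.028, 0.173, 0.984, 0.829], [0.0, 0.0, 0.0, 1.0]]}
top fixture [([170.0, 224.0], 0.66)]
top cam_axis [([169.0, 229.0], 0.75)]
top knob [([175.0, 203.0], 0.67)]
top push_face [([223.0, 212.0], 0.93)]
top cassette_mid [([272.0, 197.0], 0.62), ([202.0, 223.0], 0.52)]
top nest [([209.0
[... 405 characters left out ...]
.0, 204.0], 0.85), ([258.0, 120.0], 0.33)]
side push_face [([248.0, 245.0], 0.64)]
side cassette_mid [([304.0, 275.0], 0.85), ([244.0, 234.0], 0.71), ([227.0, 286.0], 0.56)]
side nest [([243.0, 237.0], 0.93), ([246.0, 234.0], 0.72)]
side spare [([229.0, 288.0], 0.71)]
side jar [([184.0, 253.0], 0.78), ([246.0, 232.0], 0.25)]
side mould [([258.0, 121.0], 0.73)]
wrist {'fovy': 65.706, 'cx': 260.104, 'cy': 191.261, 'world_from_camera': [[-0.279, 0.918, 0.282, 0.239], [-0.96, -0.267, -0.082, 0.555], [-0.0, -0.294, 0.956, 0.374], [0.0, 0.0, 0.0, 1.0]]}
wrist fixture []
wrist cam_axis []
wrist knob []
wrist push_face []
wrist cassette_mid []
wrist nest []
wrist spare []
wrist jar []
wrist mould []
```

```bash
python3 - <<'E'
import cv2
a=cv2.imread('pics/top0.png'); cv2.imwrite('pics/topc.png',cv2.resize(a[110:310,120:345],None,fx=3.2,fy=3,interpolation=2)[:600])
a=cv2.imread('pics/side0.png'); cv2.imwrite('pics/sidec.png',cv2.resize(a[140:340,80:340],None,fx=3,fy=3,interpolation=2)[:600])
from h import *
for c,n,rc,z in [('top','axis',(169,229),.034),('side','axis',(216,210),.034),('top','knob',(175,203),.058),('side','knob',(235,204),.058),('top','pf',(223,212),.045),('side','pf',(248,245),.045),('top','cas',(202,223),.0185),('side','cas',(244,234),.0185),('top','nest',(209,220),.0185),('side','nest',(243,237),.0185),('top','fix',(170,224),0),('side','fix',(228,210),0),('top','jar',(168,304),0),('top','spare',(232,275),0),('side','mould',(258,121),0)]:
    print(c,n,atz(c,*rc,z).round(3))
E
```

```text
top axis [0.608 0.133 0.034]
side axis [0.611 0.136 0.034]
top knob [0.592 0.184 0.058]
side knob [0.577 0.191 0.058]
top pf [0.494 0.168 0.045]
side pf [0.499 0.158 0.045]
top cas [0.541 0.148 0.018]
side cas [0.533 0.152 0.018]
top nest [0.526 0.154 0.018]
side nest [0.53  0.146 0.018]
top fix [0.614 0.147 0.   ]
side fix [0.609 0.143 0.   ]
top jar [ 0.613 -0.029  0.   ]
top spare [0.475 0.04  0.   ]
side mould [0.704 0.312 0.   ]
```

View pics/topc.png

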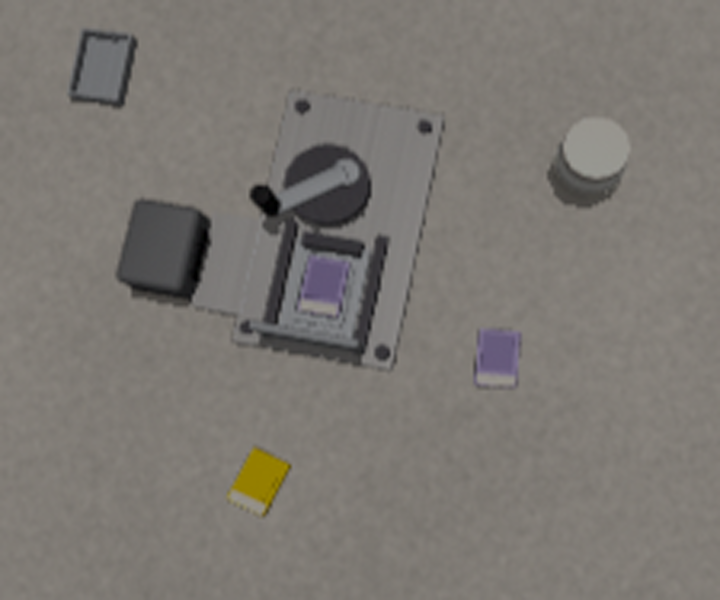

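View pics/sidec.png

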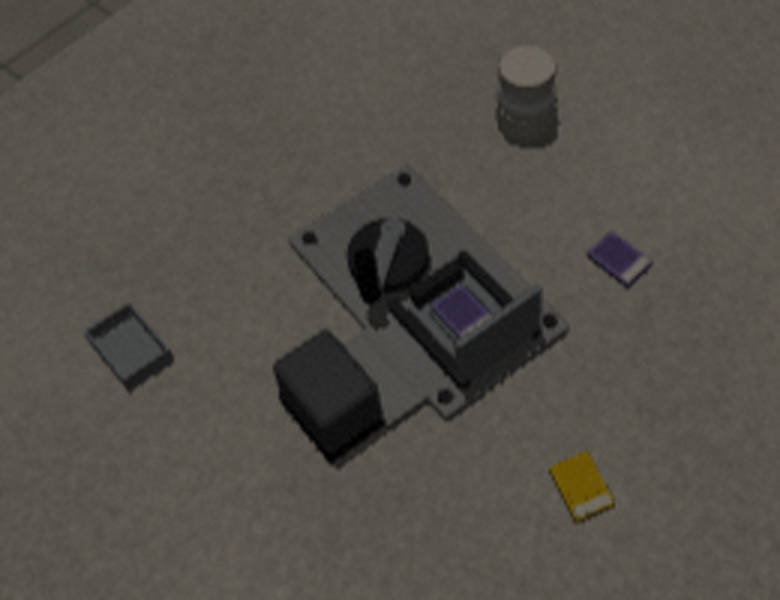

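View pics/top0.png

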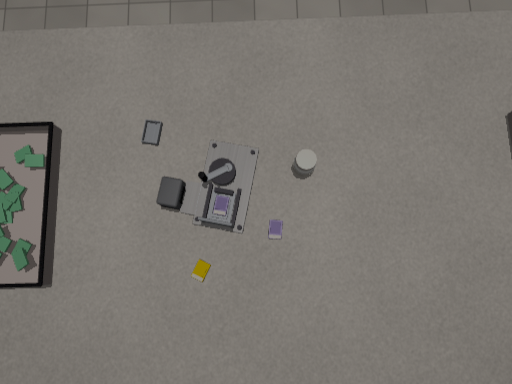

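```bash
python3 - <<'E'
from h import *
C=[(290,92),(443,115),(392,368),(233,342)]
P=np.array([atz('top',110+y/3,120+x/3.2,.008)[:2] for x,y in C]); print('top',P.round(4))
L=np.array([[60,55],[60,-55],[-130,-55],[-130,55]])/1e3
def fit(P,L):
    a=L-L.mean(0); b=P-P.mean(0); th=np.arctan2((a[:,0]*b[:,1]-a[:,1]*b[:,0]).sum(),(a*b).sum())
    R=np.array([[np.cos(th),-np.sin(th)],[np.sin(th),np.cos(th)]]); t=P.mean(0)-R@L.mean(0)
    print('yaw',th.round(4),'t',t.round(4),'res mm',((L@R.T+t-P)*1e3).round(1).tolist())
    return th,t,R
th,t,R=fit(P,L)
C=[(291,240),(408,167),(568,327),(450,417)]
P2=np.array([atz('side',140+y/3,80+x/3,.008)[:2] for x,y in C]); print(P2.round(4)); 
fit(P2,L)
# knob top: top crop (263,190)? draw projection
for c,s in [('top',(120,110,3.2,3)),('side',(80,140,3,3))]:
    a=cv2.imread(f'pics/{c}c.png')
    def d(p,col):
        q=R@np.array(p[:2])+t; rr,cc=proj(c,[*q,p[2]]); cv2.circle(a,(int((cc-s[0])*s[2]),int((rr-s[1])*s[3])),3,col,-1)
    for l in L: d([*l,.008],(0,0,255))
    d([0,0,.034],(0,255,0)); d([-.122,0,.045],(255,0,0))
    for y in(-.035,.035): d([-.122,y,.065],(255,255,0))
    for k in (-0.8,-1.0,-1.2): d([-.055*np.cos(k),-.055*np.sin(k),.077],(0,255,255)); d([-.055*np.cos(k),-.055*np.sin(k),.036],(255,0,255))
    cv2.imwrite(f'pics/{c}d.png',a)
E
```

```text
top [[0.6794 0.1747]
 [0.6584 0.0697]
 [0.4754 0.1084]
 [0.4967 0.2138]]
yaw -0.2069 t [0.6117 0.1345] res mm [[2.3, 1.3], [0.8, -1.4], [-2.2, -1.1], [-0.9, 1.2]]
[[0.6756 0.1755]
 [0.6531 0.0712]
 [0.4717 0.1114]
 [0.4925 0.2145]]
yaw -0.212 t [0.6074 0.1358] res mm [[2.0, 1.4], [1.5, -1.8], [-2.9, -2.0], [-0.6, 2.4]]
```

View pics/topd.png

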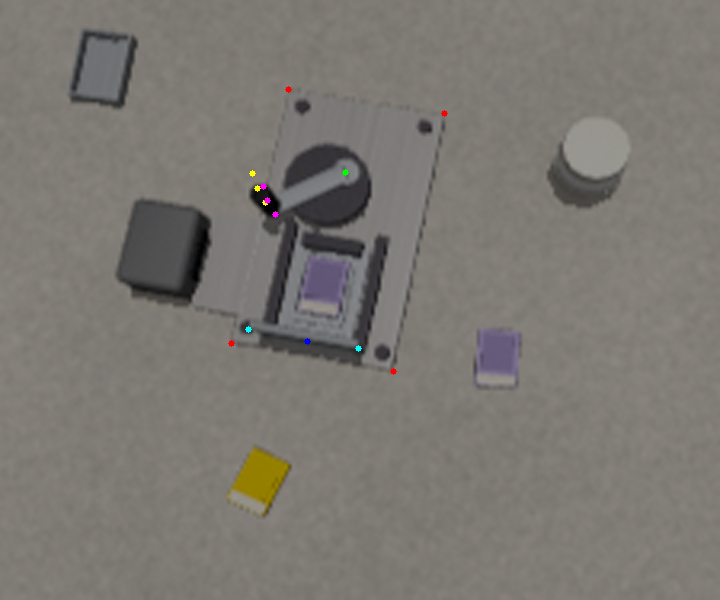

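View pics/sided.png

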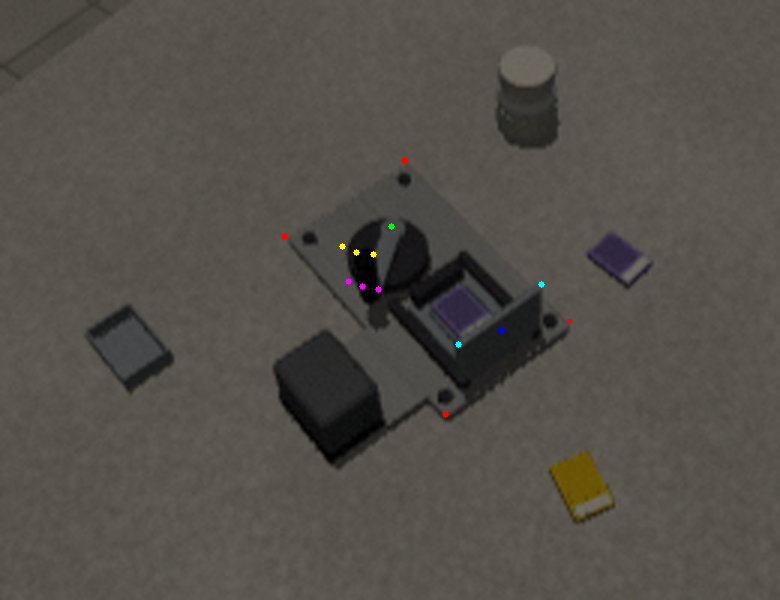

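Emit:
step_arm --increments '[[[0.0185,-0.0326,0],0],[[0.0185,-0.0326,0],0],[[0.0185,-0.0326,0],0],[[0.0185,-0.0326,0],0],[[0.0185,-0.0326,0],0]]' --claw 1

```text
clock: 2.0
position: [0.2989, 0.4407, 0.2314]
eef_rot: [-3.142, 0.0, -1.853]
contact_force: [0.4, 0.3, 0.2]
grip_width: 0.0121
```

Emit:
step_arm --increments '[[[0.0185,-0.0326,0],0],[[0.0185,-0.0326,0],0],[[0.0185,-0.0326,0],0],[[0.0185,-0.0326,0],0],[[0.0185,-0.0326,0],0]]'

```text
clock: 2.5
position: [0.4297, 0.3063, 0.2316]
eef_rot: [-3.141, 0.001, -1.853]
contact_force: [-0.2, 0.0, -0.0]
grip_width: -0.0002
```

Emit:
step_arm --increments '[[[0.0185,-0.0326,0],0],[[0.0185,-0.0326,0],0],[[0.0185,-0.0326,0],0],[[0.0185,-0.0326,0],0],[[0.0185,-0.0326,0],0]]'

```text
clock: 3.0
position: [0.5605, 0.172, 0.2314]
eef_rot: [-3.141, 0.0, -1.854]
contact_force: [0.6, 0.3, -0.5]
grip_width: 0.0
```

Emit:
step_arm --increments '[[[0,0,0],-8.2],[[0,0,0],-8.2],[[0,0,0],-8.2],[[0,0,0],-8.2],[[0,0,0],-8.2]]'

```text
clock: 3.5
position: [0.5596, 0.1731, 0.2313]
eef_rot: [3.142, -0.0, -1.132]
contact_force: [-0.1, 0.5, -0.3]
grip_width: -0.0002
```

```bash
cat >> h.py <<'E'
th=-.209; t=np.array([.6095,.1352]); R=np.array([[np.cos(th),-np.sin(th)],[np.sin(th),np.cos(th)]])
def W(x,y,z): return [*(R@np.array([x,y])+t),z]
def knob(a,z): return W(-.055*np.cos(a),-.055*np.sin(a),z)
E
python3 - <<'E'
from h import *
p,d=r.snapshot('wrist'); 
a=cv2.resize(p,(800,600),interpolation=2); s=800/512
def D(P,c):
    rr,cc=proj('wrist',P); cv2.circle(a,(int(cc*s),int(rr*s)),3,c,-1)
for x in(-.13,.06):
    for y in(-.055,.055): D(W(x,y,.008),(0,0,255))
D(W(0,0,.034),(0,255,0))
for y in(-.035,.035): D(W(-.122,y,.065),(255,255,0))
for k in(-.8,-.95,-1.1): D(knob(k,.077),(0,255,255)); D(knob(k,.036),(255,0,255))
cv2.imwrite('pics/w1.png',a)
for n in('knob','cam_axis','push_face'): 
  for o in r.tip_of('wrist',n): print(n,np.round(o['at']),round(o['confidence'],2),atz('wrist',*o['at'],{'knob':.058,'cam_axis':.034,'push_face':.045}[n]).round(4))
print(W(-.122,0,.045),knob(-.95,.058))
E
```

```text
knob [142. 260.] 0.75 [0.5889 0.1866 0.058 ]
cam_axis [137. 307.] 0.72 [0.6151 0.1389 0.034 ]
push_face [222. 244.] 0.62 [0.4919 0.1633 0.045 ]
[np.float64(0.49015485595999225), np.float64(0.1605127753134616), 0.045] [np.float64(0.5874859127019127), np.float64(0.18560218209990703), 0.058]
```

View pics/w1.png

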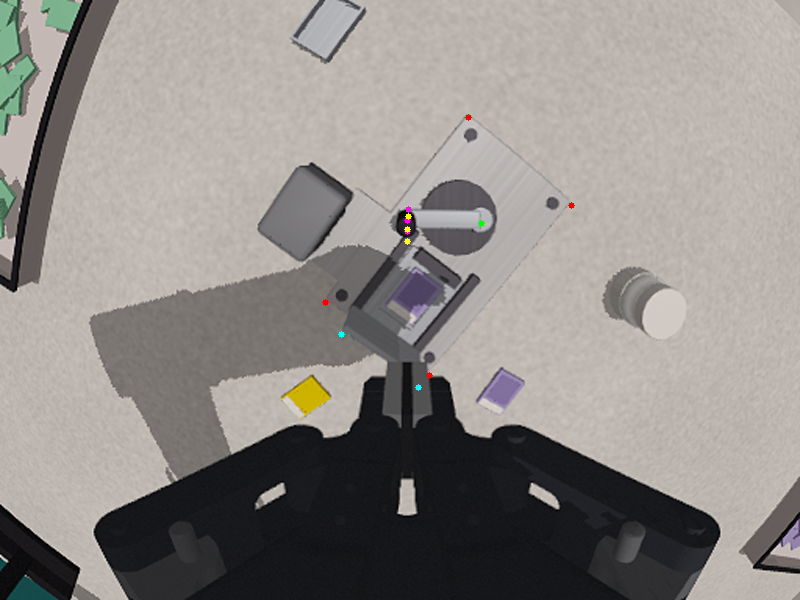

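Emit:
step_arm --increments '[[[0,0,0.04],0],[[0,0,0.04],0],[[0,0,0.04],0],[[0,0,0.035],0],[[0,0,0.02],0]]'

```text
clock: 4.2
position: [0.5579, 0.1725, 0.0526]
eef_rot: [3.137, -0.0, -1.142]
contact_force: [-0.6, -0.3, 0.1]
grip_width: -0.0002
```

Emit:
step_arm --increments '[[[0,0,0.01],0],[[0,0,0],0]]'

```text
clock: 4.4
position: [0.559, 0.1728, 0.0452]
eef_rot: [3.139, -0.0, -1.14]
contact_force: [0.8, 0.1, 0.2]
grip_width: 0.0002
```

```bash
python3 - <<'E'
from h import *
p,d=r.snapshot('wrist'); cv2.imwrite('pics/w2.png',cv2.resize(p,(800,600),interpolation=2))
for n in('knob','cam_axis'): 
  for o in r.tip_of('wrist',n): print(n,np.round(o['at']),round(o['confidence'],2),atz('wrist',*o['at'],{'knob':.058,'cam_axis':.034,'push_face':.045}[n]).round(4))
E
```

```text
knob [197. 258.] 0.82 [0.5882 0.1871 0.058 ]
cam_axis [177. 358.] 0.62 [0.6159 0.1376 0.034 ]
```

View pics/w2.png

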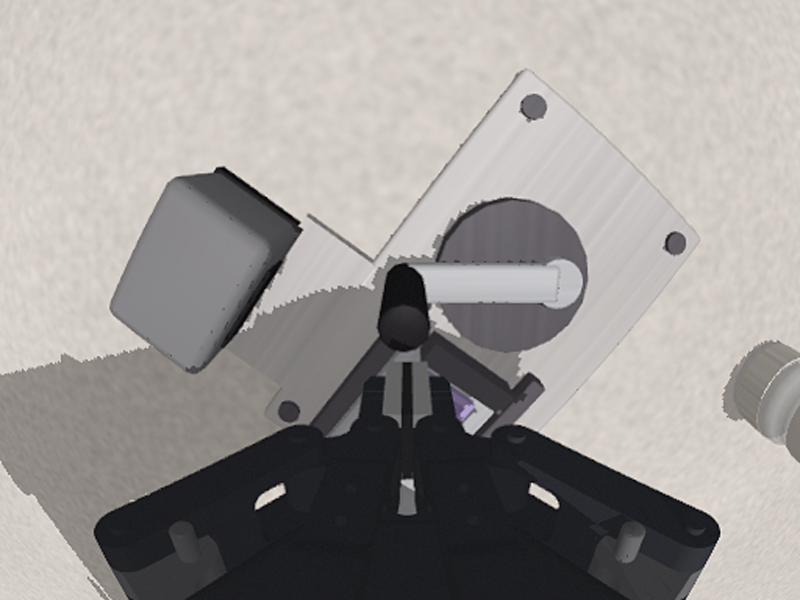

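Emit:
step_arm --increments '[[[0,-0.006,0],0],[[0,-0.006,0],0],[[0,-0.002,0],0],[[0,0,0],0]]'

```text
clock: 4.95
position: [0.5726, 0.1792, 0.0463]
eef_rot: [3.142, -0.0, -1.138]
contact_force: [0.6, 0.5, 0.2]
grip_width: 0.0002
```

Emit:
step_arm --increments '[[[-0.0014,-0.0049,0],5],[[-0.0014,-0.0049,0],5],[[-0.0014,-0.0049,0],5],[[-0.0014,-0.0049,0],5]]'

```text
clock: 5.35
position: [0.5889, 0.1901, 0.0463]
eef_rot: [3.14, -0.0, -1.491]
contact_force: [-1.7, -0.6, 1.2]
grip_width: -0.0002
```

Emit:
step_arm --increments '[[[-0.0014,-0.0049,0],5],[[-0.0014,-0.0049,0],5],[[-0.0014,-0.0049,0],5],[[-0.0014,-0.0049,0],5],[[-0.0014,-0.0049,0],5]]'

```text
clock: 5.85
position: [0.6138, 0.1949, 0.0462]
eef_rot: [3.141, -0.001, -1.927]
contact_force: [-2.2, 0.3, 1.8]
grip_width: 0.0003
```

```bash
python3 - <<'E'
from h import *
p,d=r.snapshot('wrist'); cv2.imwrite('pics/w3.png',cv2.resize(p,(800,600),interpolation=2))
E
```

```text
(no output)
```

View pics/w3.png

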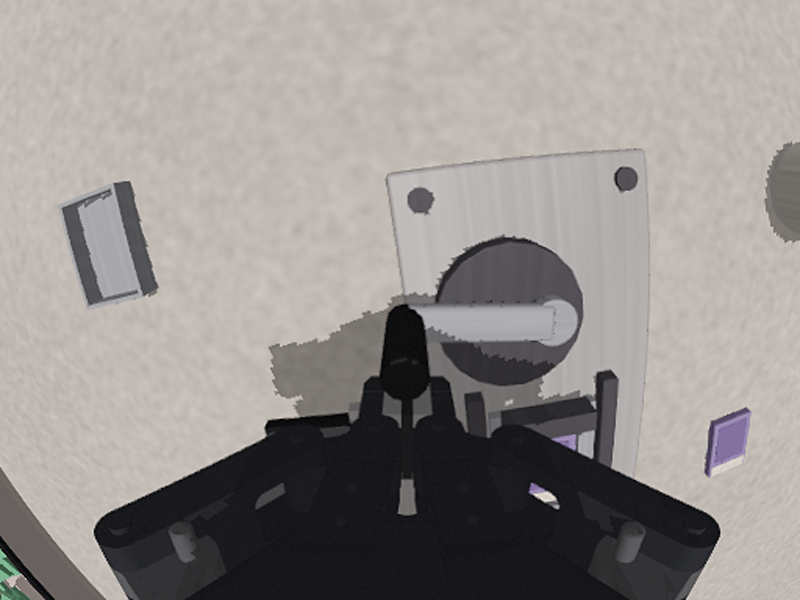

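Emit:
step_arm --increments '[[[-0.0014,-0.0049,0],5],[[-0.0014,-0.0049,0],5],[[-0.0014,-0.0049,0],5],[[-0.0014,-0.0049,0],5],[[-0.0014,-0.0049,0],5]]'

```text
clock: 6.4
position: [0.6381, 0.1888, 0.0461]
eef_rot: [3.141, -0.001, -2.361]
contact_force: [-2.9, 0.6, 1.4]
grip_width: -0.0002
```

Emit:
step_arm --increments '[[[-0.0014,-0.0049,0],5],[[-0.0014,-0.0049,0],5],[[-0.0014,-0.0049,0],5],[[-0.0014,-0.0049,0],5],[[-0.0014,-0.0049,0],5]]'

```text
clock: 6.9
position: [0.6576, 0.173, 0.0459]
eef_rot: [3.141, -0.001, -2.798]
contact_force: [-2.4, 2.1, 0.9]
grip_width: -0.0
```

```bash
python3 - <<'E'
from h import *
p,d=r.snapshot('wrist'); cv2.imwrite('pics/w4.png',cv2.resize(p,(800,600),interpolation=2))
E
```

```text
(no output)
```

View pics/w4.png

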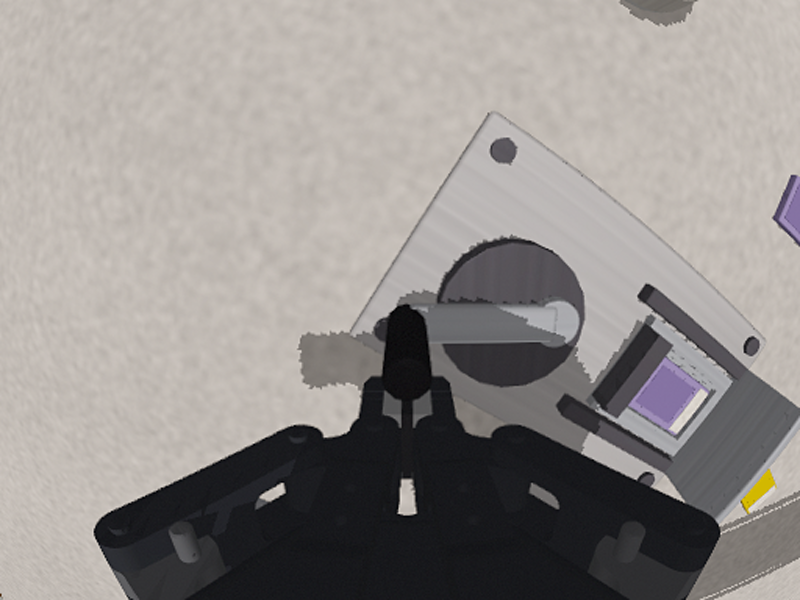

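Emit:
step_arm --increments '[[[-0.0014,-0.0049,0],5],[[-0.0014,-0.0049,0],5],[[-0.0014,-0.0049,0],5],[[-0.0014,-0.0049,0],5],[[-0.0014,-0.0049,0],5]]'

```text
clock: 7.45
position: [0.6687, 0.1505, 0.0459]
eef_rot: [3.141, -0.001, 3.051]
contact_force: [-1.3, 2.4, -0.8]
grip_width: 0.0002
```

Emit:
step_arm --increments '[[[-0.0014,-0.0049,0],5],[[-0.0005,-0.0015,0],1.5],[[0,0,0],0]]'

```text
clock: 7.75
position: [0.6702, 0.1434, 0.0461]
eef_rot: [3.142, -0.0, 2.94]
contact_force: [-0.3, 1.7, -0.6]
grip_width: -0.0001
```

Emit:
step_arm --increments '[[[0,0.01,0],0],[[0,0.01,0],0],[[0,0,-0.03],0],[[0,0,-0.04],0],[[0,0,-0.04],0]]'

```text
clock: 8.25
position: [0.6742, 0.1637, 0.1572]
eef_rot: [-3.14, -0.0, 2.939]
contact_force: [0.7, 0.4, 0.1]
grip_width: -0.0002
```

```bash
python3 - <<'E'
from h import *
p,d=r.snapshot('wrist'); cv2.imwrite('pics/w5.png',cv2.resize(p,(800,600),interpolation=2))
for n in('knob','cam_axis'): 
  for o in r.tip_of('wrist',n): print(n,np.round(o['at']),round(o['confidence'],2),atz('wrist',*o['at'],{'knob':.058,'cam_axis':.034,'push_face':.045}[n]).round(4))
E
```

```text
knob [149. 260.] 0.64 [0.6716 0.1289 0.058 ]
cam_axis [144. 317.] 0.74 [0.6179 0.1375 0.034 ]
```

View pics/w5.png

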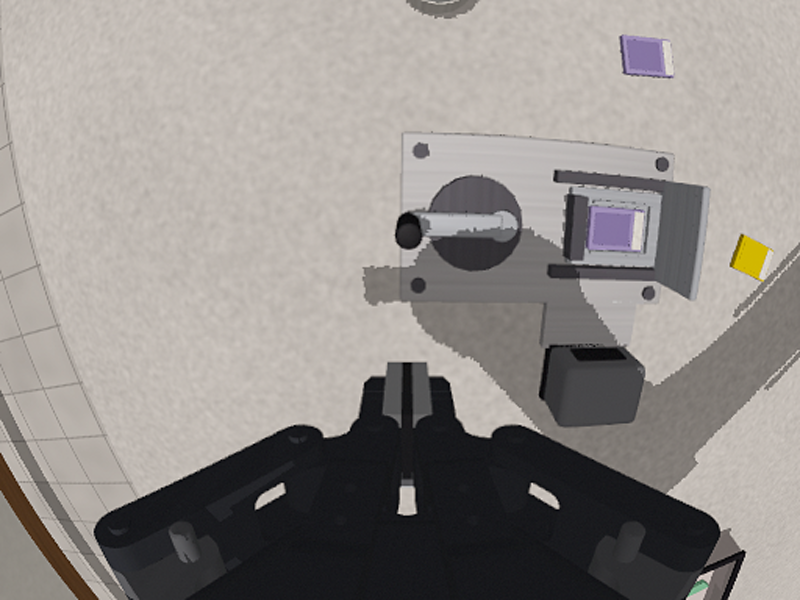

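Emit:
step_arm --increments '[[[0.042,-0.0078,0],0],[[0.042,-0.0078,0],0],[[0.042,-0.0078,0],0],[[0.042,-0.0078,0],0],[[0.042,-0.0078,0],0]]'

```text
clock: 8.9
position: [0.4591, 0.1674, 0.1553]
eef_rot: [-3.141, -0.001, 2.938]
contact_force: [-1.5, 0.4, 1.4]
grip_width: 0.0001
```

Emit:
step_arm --increments '[[[0,0,0],-8.2],[[0,0,0],-8.2],[[0,0,0],-8.2],[[0,0,0],-8.2],[[0,0,0],-8.2]]'

```text
clock: 9.4
position: [0.4606, 0.1678, 0.1557]
eef_rot: [-3.141, -0.001, -2.623]
contact_force: [0.3, 0.9, 0.1]
grip_width: 0.0
```

Emit:
step_arm --increments '[[[0,0,0],-8.2],[[0,0,0],-8.2],[[0,0,0],-8.2],[[0,0,0],-8.2],[[0,0,0],-8.2]]'

```text
clock: 9.9
position: [0.4606, 0.1677, 0.1556]
eef_rot: [3.141, -0.001, -1.907]
contact_force: [0.3, -0.3, -0.2]
grip_width: -0.0001
```

Emit:
step_arm --increments '[[[0,0,0],-7.6],[[0,0,0],0]]'

```text
clock: 10.1
position: [0.4606, 0.1677, 0.1557]
eef_rot: [3.141, -0.001, -1.78]
contact_force: [0.2, 0.6, -0.1]
grip_width: 0.0005
```

```bash
python3 - <<'E'
from h import *
for c in('wrist','top'):
  p,d=r.snapshot(c); cv2.imwrite(f'pics/{c}6.png',cv2.resize(p if c=='wrist' else p[110:310,120:345],(800,600) if c=='wrist' else (675,600),interpolation=2))
for n in('push_face',): 
  for o in r.tip_of('wrist',n): print(n,np.round(o['at']),round(o['confidence'],2),atz('wrist',*o['at'],.045).round(4))
E
```

```text
push_face [152. 259.] 0.79 [0.4923 0.1612 0.045 ]
```

View pics/wrist6.png

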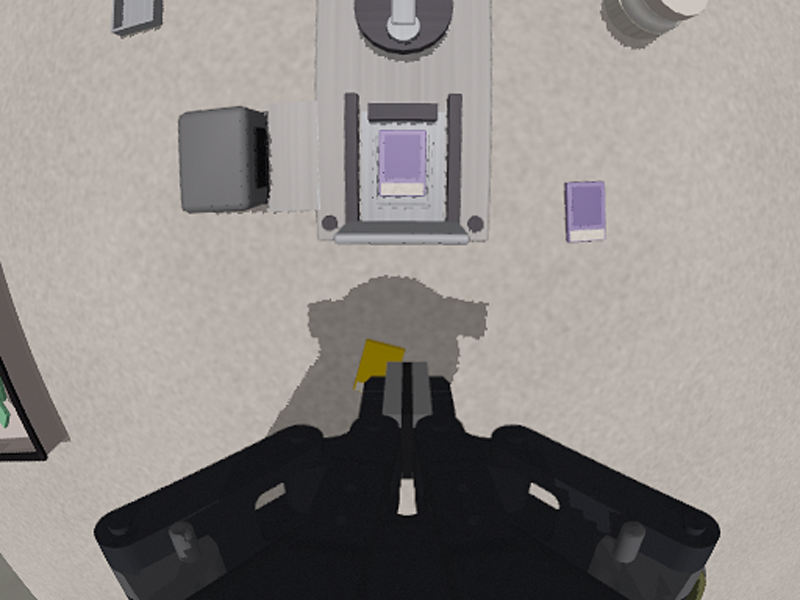

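View pics/top6.png

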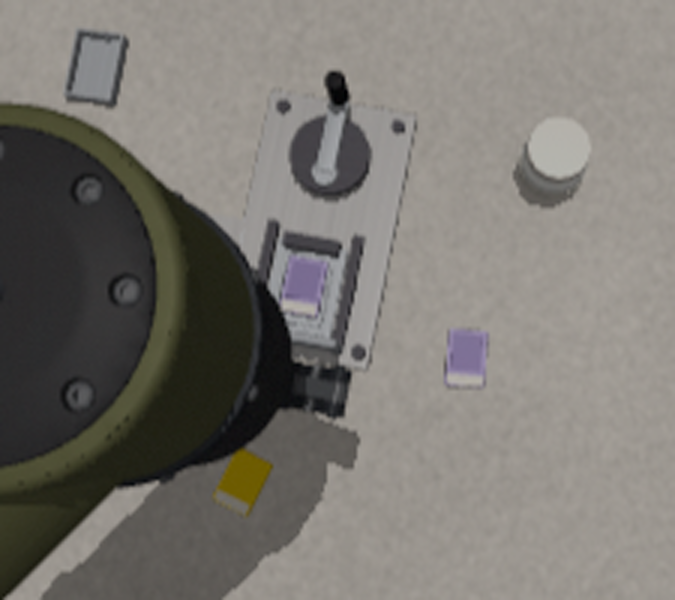

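Emit:
step_arm --increments '[[[0,0,0.04],0],[[0,0,0.04],0],[[0,0,0.025],0],[[0,0,0.011],0],[[0,0,0],0]]'

```text
clock: 10.75
position: [0.4602, 0.1668, 0.0391]
eef_rot: [3.14, -0.002, -1.783]
contact_force: [-0.1, 0.2, -0.4]
grip_width: 0.0001
```

Emit:
step_arm --increments '[[[0,-0.005,0],0],[[0,-0.005,0],0],[[0,-0.005,0],0],[[0,-0.004,0],0],[[0,-0.003,0],0]]'

```text
clock: 11.25
position: [0.4827, 0.1627, 0.0407]
eef_rot: [3.141, 0.0, -1.782]
contact_force: [-2.9, -0.2, 2.2]
grip_width: -0.0
```

Emit:
step_arm --increments '[[[0,-0.004,0],0],[[0,-0.004,0],0],[[0,-0.004,0],0],[[0,-0.004,0],0],[[0,-0.004,0],0]]'

```text
clock: 11.75
position: [0.5022, 0.1584, 0.0403]
eef_rot: [3.142, -0.0, -1.782]
contact_force: [-3.1, 0.2, 2.6]
grip_width: 0.0001
```

Emit:
step_arm --increments '[[[0,-0.002,0],0],[[0,-0.002,0],0],[[0,-0.002,0],0],[[0,-0.001,0],0],[[0,0,0],0]]'

```text
clock: 12.25
position: [0.509, 0.157, 0.0402]
eef_rot: [-3.141, -0.0, -1.782]
contact_force: [-0.5, 0.8, 0.3]
grip_width: -0.0003
```

Emit:
step_arm --increments '[[[0,-0.001,0],0],[[0,-0.001,0],0],[[0,0,0],0]]'

```text
clock: 12.55
position: [0.5107, 0.1566, 0.0402]
eef_rot: [3.141, -0.0, -1.782]
contact_force: [-1.4, 0.8, 0.9]
grip_width: 0.0001
```

Emit:
step_arm --increments '[[[0,-0.001,0],0],[[0,-0.001,0],0],[[0,0,0],0]]'

```text
clock: 12.85
position: [0.5109, 0.1565, 0.0402]
eef_rot: [3.138, -0.001, -1.782]
contact_force: [-13.4, 2.9, 6.4]
grip_width: 0.0003
```

Emit:
step_arm --increments '[[[0,0.002,0],0],[[0,0.008,0],0],[[0,0.02,0],0],[[0,0.01,-0.03],0],[[0,0,-0.05],0]]'

```text
clock: 13.35
position: [0.4707, 0.1637, 0.1177]
eef_rot: [3.137, -0.005, -1.781]
contact_force: [1.3, 1.0, 1.1]
grip_width: 0.0001
```

Emit:
step_arm --increments '[[[0,0,-0.04],0],[[0,0,0],0],[[0,0,0],0]]'

```text
clock: 13.65
position: [0.4738, 0.165, 0.1613]
eef_rot: [-3.14, 0.002, -1.782]
contact_force: [0.5, 0.1, -0.5]
grip_width: -0.0004
```

```bash
python3 - <<'E'
from h import *
for c in('wrist','top'):
  p,d=r.snapshot(c); cv2.imwrite(f'pics/{c}7.png',cv2.resize(p if c=='wrist' else p[110:310,120:345],(800,600) if c=='wrist' else (675,600),interpolation=2))
for n,z in(('push_face',.045),('nest',.0185),('cassette_mid',.0185),('knob',.058),('cam_axis',.034)): 
  for o in r.tip_of('wrist',n): print(n,np.round(o['at']),round(o['confidence'],2),q:=atz('wrist',*o['at'],z).round(4),'fix',(R.T@(q[:2]-[.612,.136])).round(4))
E
```

```text
push_face [134. 260.] 0.62 [0.5196 0.1537 0.045 ] fix [-0.0941 -0.0019]
push_face [14. 94.] 0.61 [0.6746 0.2815 0.045 ] fix [0.031  0.1553]
cassette_mid [ 89. 256.] 0.66 [0.5594 0.149  0.0185] fix [-0.0542  0.0018]
cassette_mid [243. 243.] 0.61 [0.4082 0.1967 0.0185] fix [-0.212   0.0171]
knob [ 40. 261.] 0.65 [0.5976 0.136  0.058 ] fix [-0.0141 -0.003 ]
cam_axis [ 30. 256.] 0.72 [0.6126 0.1375 0.034 ] fix [0.0003 0.0016]
```

View pics/wrist7.png

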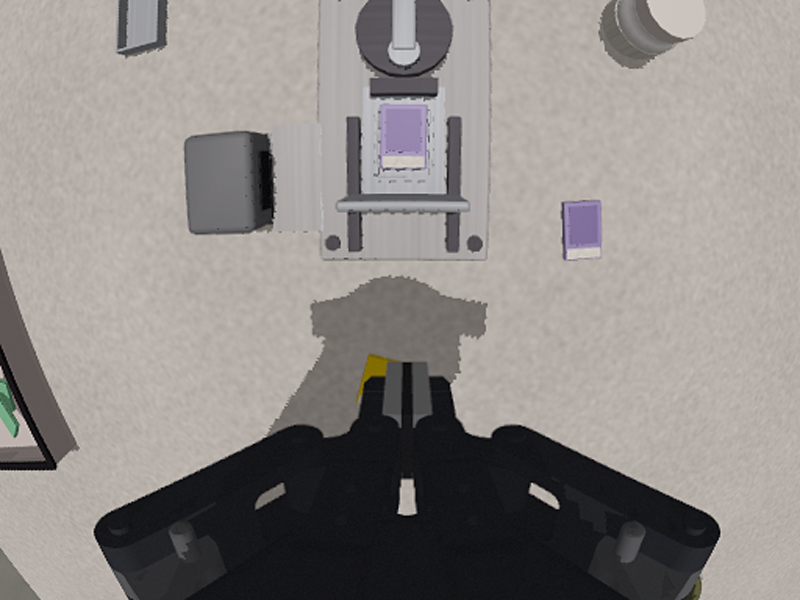

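View pics/top7.png

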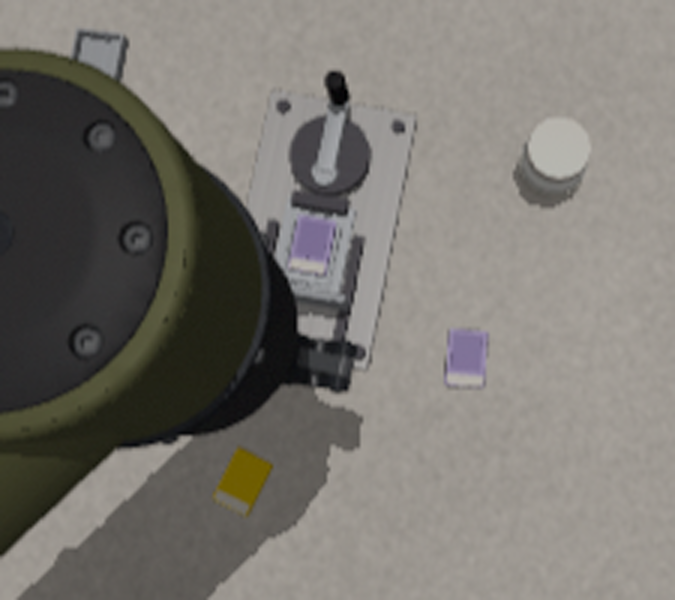

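```bash
python3 - <<'E'
from bench import r
s=r.read_state();print(s['clock'],s['contact_force']);print(r.finish_job())
E
```

```text
14.0 [-0.71618329 -0.17120472 -0.75596454]
the job is handed in; nothing more can be done
None
```

I handed the job in at 14.0 s of the 64 s allowed. The cam is turned to its free position and the slide is fully forward; no verdict is reported.

- **Cam:** with closed fingers I pushed the knob clockwise from about -0.9 rad to about -3.14 rad. The knob resisted with about 2–3 N. The pictures taken afterwards show the lever pointing forward, with the slide still all the way back.
- **Slide:** I then pushed the thumb plate until the force rose from about 3 N to about 14 N at the stop. The fingertip position there puts the plate's face at -92 mm in the fixture frame, which is where 30 mm of travel should leave it.
- **After moving clear:** the cassette looks flat in its nest, and the spare, jar, mould and yellow look-alike appear where they were. The wrist force read about zero.

**Checks that disagreed:**
- The trained network's measurement of the thumb plate gave about 28 mm of travel instead of 30 mm. That is within its error, and I trusted the contact force and fingertip position instead.
- In the last wrist picture the network placed the knob on the lever's pivot. The knob was out of frame there, and the top camera shows it still pointing forward.

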